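# Lock the bayonet cap on a lens edger's coolant filter pot

## Task

Close the open coolant filter pot with the bayonet cap, the one with two lugs: drop its lugs through the pot's two slots, push it down against the spring, turn it a quarter turn clockwise (seen from above) and let it spring back up until it is locked in its seat. Leave the plain round cap, which has no lugs, where it stands.

Things in the scene. Friction and masses are not known exactly. Their poses are not given: they have to be found in the camera images.
- pot: Open aluminium pot, fixed to the bench, 100 mm wide, 60 tall; origin: underside centre, z up; pipe stub low at 45 deg from +x to +y, to 71 mm. Rim 10 mm thick, hole 51 mm wide with slots 28 mm wide along own +x and -x, to 42 mm out. Under the rim, at -y and +y, are seats 28 mm wide: underside 55 mm up there, 50 before them. Stops past each seat and anticlockwise of each slot. Same when half-turned.
- plate (a joint): Travel (m) of the pot's spring plate, a steel disc 36 mm wide level in the hole, seen from above: 0 = up (its top 52 mm above the bench, where the cap first rests), 0.018 = fully down. Takes 3 N to start, about 14 N at the bottom; over 9 mm down the lugs pass under the rim; 4 mm when the cap is locked.
- cap: Bayonet cap, grey, 150 g, upright. Origin: underside centre, z up. Plug 38 mm wide, 28 tall; two lugs at its foot along own +x, -x (72 mm over both, 12 wide, 7 thick). Grip bar on top, in line with the lugs: 44 long, 14 thick, 28 to 64 mm above origin. Origin above the bench: 52 mm set in the slots; 34 to 43 free to turn; 48 locked, bar across the slots, 13 deg play. Same when half-turned.
- plain_cap: Plain grey cap, to be left alone, upright on the bench: same plug and grip bar (along its x) as the bayonet cap, but a full round foot 72 mm wide and 7 mm thick instead of two lugs. Origin: underside centre.

How it is judged:
By the outcome, as a careful person would: the job done as asked, in the order asked, and still so for the second after the job is handed in, with the robot touching nothing.
It also fails if it takes over 48 s, if anything falls off the work surface, if the arm or the gripper's body presses on something with over 40 N, if the wrist force passes 120 N, or if a joint passes its speed limit or range.

## Robot

A 6-joint arm with a two-finger parallel gripper is mounted at the origin on the work surface. World frame = base frame: x ahead of the robot, y to its left, z up, the work surface at z = 0. Lengths are in m, angles in degrees, forces in N, time in s.
With the tool pointing down it reaches from about 0.375 to 0.975 m from the base axis. Payload 3.8 kg.
Tool frame: the origin (TCP) lies midway between the tips of the shut fingers; the grasp point (between the pads) lies 19 mm behind it; z points along the fingers, y is the direction in which the jaws open and shut (so a half turn about z gives the same grasp; the last joint's range is limited). The gripper opens to 88 mm and grips with 3 to 60 N. Pads are 18 mm wide; open, the fingers measure 123 mm over their backs; the gripper's body (75 mm by 187 mm) begins 45 mm behind the grasp point.
Start: joints at [68.646, 15.12, 91.902, -0, 72.978, -2.114], TCP at [0.222, 0.637, 0.239] pointing down, gripper open.
Joint ranges: [-150.88, 150.88], [-54.13, 125.18], [17.81, 147.31], [-75.09, 255.09], [0, 152.58], [-146.25, 146.25]. Speed limits (degrees/s): [147.25, 147.25, 180, 180, 180, 180].

## Interface

Orientations are given as [roll, pitch, yaw] about the fixed x, y, z axes, in that order (R = Rz(yaw) Ry(pitch) Rx(roll)).
In Python, from cell import bot gives the robot as it stands.
- The arm moves only by the shell command python3 -m jog 'ROWS'. ROWS is JSON, a list of rows, each an object with "grip": the opening in per cent of the stroke, from 0 (shut) to 100 (fully open); "delta_pos": the shift along the tool's x, y, z in mm, a list of three; "yaw": the turn about the tool's z in rad. In form: [{"grip": grip, "delta_pos": [x, y, z], "yaw": yaw}, ...]. A call has 1 to 10 rows; each row is the pose to reach, as a shift and turn from the pose commanded when the call began, along the tool's axes at that moment; what a row does not reach only later rows make up. A row lasts 1/12 s, in which the tool goes at most 41.7 mm and 7.16 degrees, less where a joint would pass 70% of its speed; a pose out of reach is approached as far as the arm can. A call with a gripper value outside its range is refused whole. The fingers move at their own pace and stop on an object; the grip force is fixed at half the most. Time passes only in rows, so rows that repeat a pose let the fingers close. It gives the time, the measured TCP pose, the force and the opening at its end, in the units of the state.
- bot.get_state(): the state, without advancing time (a new reading comes with each control period).
- bot.read_camera(name): name is "scene" or "top" or "wrist"; returns the picture (384x512x3 uint8, blue, green, red); there is no depth.
- bot.calibration(name): a dict with "mtx" (3x3 intrinsics, pixels), "R" (3x3) and "t" (3): a world point X has camera coordinates R X + t; the wrist camera has in their place "tool_from_camera" (4x4, takes a point from camera to tool coordinates, whose origin is the TCP and whose axes are the flange's). Camera axes: x right, y down, z forward; pixel columns grow to the right and rows downward; lengths in m; the calibration is good to about 2 mm. A picture is of the moment at which its call begins: read the wrist's pose just before it. calibration takes no time and is no camera call.
- bot.finish_job(): hands the job in, once; it reports no verdict.
Trained networks look in the newest picture that a camera, given by its name, has taken for a name from the list of things; names that differ only in an ending like _2 or _b are one class to them, and where a whole thing is asked for, a point or a joint stands for the part that bears it (a point fixed in the world has none). Each returns a list of dicts, best first, with "conf" (0 to 1); they miss things now and then, are a little off and sometimes report something else, mostly with a low value. They report only what shows in the picture. A call takes as long as a camera call.
- bot.recognise(query, camera): "xyz" ([x, y, z] in m, in world coordinates, good to about 4 mm: the middle of the surface that is visible of it).
- bot.regions_of(query, camera): "region" (384x512 bool, what is visible of it).
- bot.landmark_of(query, camera): "xyz" ([x, y, z] in m, in world coordinates, good to about 4 mm: a listed point, or the origin of a listed thing).
The state is a dict: "t": time; "qpos": joint angles; "joint_vel": joint speeds; "joint_torque": joint torques, N m; "position": TCP position; "tool_rot": TCP orientation; "wrist_force": force on the tool from outside, world axes, zero at the start; "torque": the same for the moment, N m; "opening": opening from 0.0 (shut) to 1.0 (fully open).
Only numpy, scipy, OpenCV 4.12 (cv2) and the standard library are available. Lean on these libraries where they do the work, as an engineer would, in place of code of your own. Each camera call takes 0.05 s, during which the arm holds its last target.

## Working session

There is one attempt and no reset: what is moved stays moved. The work goes in short steps, Python scripts to look and compute and a shell command to move; the robot and the scene stay as the last step left them, time stands still between calls to the robot, and variables do not carry over. Pictures are saved under pics/ and viewed, and the job is handed in when it is done.

```bash
mkdir -p pics; ls
python3 - <<'E'
from cell import bot
import cv2
s=bot.get_state();print(s['t'],s['position'],s['tool_rot'],s['opening'],s['wrist_force'])
for c in ['scene','top']:
    im=bot.read_camera(c);cv2.imwrite(f'pics/{c}0.png',im)
    for q in ['pot','cap','plain_cap','plate']:
        print(c,q,[(r['xyz'],r['conf']) for r in bot.landmark_of(q,c)][:3])
print(bot.calibration('top'))
E
```

```text
pics
0.0 [0.22218739 0.63665414 0.23742447] [-1.79876048e+02 -2.75426285e-03  1.60760566e+02] 1.0000400663722184 [-0.19242667 -0.21374984 -0.50679571]
scene pot [([0.5386, 0.0262, 0.0004], 0.82)]
scene cap [([0.5279, 0.2792, 0.0036], 0.82), ([0.5432, -0.2781, 0.0025], 0.69)]
scene plain_cap [([0.5423, -0.2789, 0.0018], 0.78)]Traceback (most recent call last):
  File "<stdin>", line 7, in <module>
ValueError: it knows: cap, plain_cap, pot
```

Run:
```python
from cell import bot
import cv2,numpy as np
c='top'
im=bot.read_camera(c);cv2.imwrite(f'pics/top0.png',im)
for q in ['pot','cap','plain_cap']:
    print(c,q,[(r['xyz'],r['conf']) for r in bot.landmark_of(q,c)][:3])
k=bot.calibration(c);print(k)
def pr(X):
    p=k['mtx']@(np.array(k['R'])@np.array(X)+k['t']);return p[:2]/p[2]
for X in [(.5386,.0262,.06),(.528,.279,.064),(.543,-.278,.064)]:print(pr(X))
print(bot.get_state()['t'])
```

```text
top pot [([0.5352, 0.0295, 0.0026], 0.74)]
top cap [([0.5296, 0.279, -0.002], 0.74)]
top plain_cap []
{'mtx': array([[467.28151619,   0.        , 250.85659632],
       [  0.        , 467.28151619, 188.39472004],
       [  0.        ,   0.        ,   1.        ]]), 'R': array([[ 0.00964325, -0.99968398,  0.02321523],
       [-0.98915205, -0.01293968, -0.14632426],
       [ 0.14657842, -0.02155236, -0.98896424]]), 't': array([-0.01409018,  0.53815237,  1.07012715])}
[236.400555   186.79729094]
[126.72450998 189.65377551]
[366.58183148 186.37372337]
0.4
```

View pics/scene0.png

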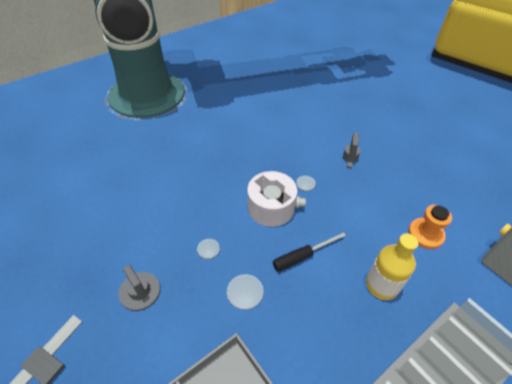

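View pics/top0.png

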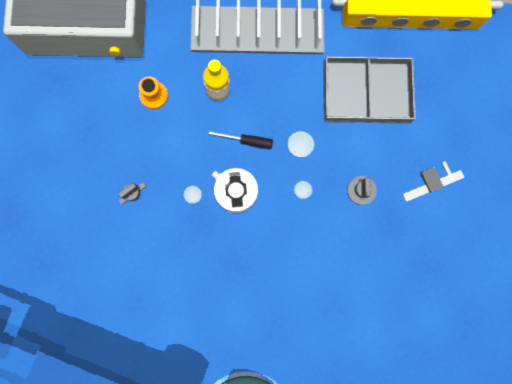

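The bayonet cap stands at top (131,192), its bar oblique. The pot is at (236,190) with slots about vertical in the image, and the plain cap is at (363,190). Next I measure the angles from enlarged crops.

Run:
```python
import cv2
im=cv2.imread('pics/top0.png')
a=cv2.resize(im[165:220,105:160],None,fx=7,fy=7,interpolation=cv2.INTER_CUBIC)
b=cv2.resize(im[162:217,208:263],None,fx=7,fy=7,interpolation=cv2.INTER_CUBIC)
cv2.imwrite('pics/crop0.png',cv2.hconcat([a,b]))
```

```text
(no output)
```

View pics/crop0.png

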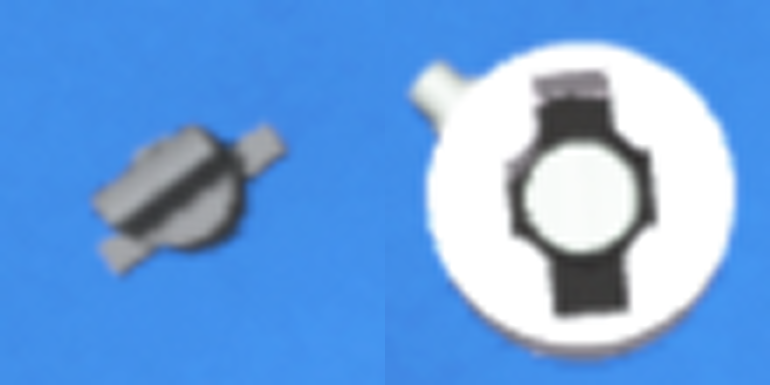

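```bash
cat > h.py <<'E'
import numpy as np
from cell import bot
from scipy.spatial.transform import Rotation as Ro
def pose():
    s=bot.get_state(); return np.array(s['position']),Ro.from_euler('xyz',s['tool_rot'],degrees=True).as_matrix(),s
def cam(name,p=None,R=None):
    k=bot.calibration(name)
    if name=='wrist':
        T=np.array(k['tool_from_camera']); Rc=R@T[:3,:3]; c=p+R@T[:3,3]
    else:
        Rc=np.array(k['R']).T; c=-Rc@k['t']
    return k['mtx'],Rc,c
def unproj(uv,z,C):
    K,Rc,c=C; d=Rc@np.linalg.inv(K)@np.array([uv[0],uv[1],1.]); return c+d*(z-c[2])/d[2]
def proj(X,C):
    K,Rc,c=C; q=K@(Rc.T@(np.array(X)-c)); return q[:2]/q[2]
def ang(a,b): d=np.array(b)-a; return np.degrees(np.arctan2(d[1],d[0]))%180
def wanted(xyz,yaw):
    # tool-frame delta for TCP target & tool yaw turn (mod 180) s.t. tool x axis along yaw
    p,R,s=pose(); d=R.T@(np.array(xyz)-p)*1000
    x=R.T@np.array([np.cos(np.radians(yaw)),np.sin(np.radians(yaw)),0]); a=np.degrees(np.arctan2(x[1],x[0])); a=(a+90)%180-90
    return d.round(1),'yaw',round(np.radians(a),4),'deg',a,'q6',s['qpos'][5]
E
python3 - <<'E'
from h import *
C=cam('top')
f=lambda x,y,o:((x+.5)/7-.5+o[0],(y+.5)/7-.5+o[1])
A=unproj(f(265,148,(105,165)),.007,C);B=unproj(f(122,255,(105,165)),.007,C)
print('cap',(A+B)/2,ang(A,B),np.linalg.norm(A-B))
o=(208-55,162)
A=unproj(f(572,92,o),.06,C);B=unproj(f(591,314,o),.06,C);print('pot slots',(A+B)/2,ang(A,B),np.linalg.norm(A-B))
c=unproj(f(582,194,o),.06,C);print('rim c',c, 'plate',unproj(f(582,195,o),.052,C), 'pipe',ang(c,unproj(f(430,90,o),.02,C)))
mid=unproj(f(582,194,o),.06,C)
cp=[0.529,.279,.20]
print(wanted(cp,35)); 
p,R,s=pose();print(R.round(3),s['qpos'],s['t']);print(bot.calibration('wrist'))
E
```

```text
cap [0.52724088 0.27921319 0.007     ] 128.6709107312048 0.06092550602672419
pot slots [0.52987561 0.02785531 0.06      ] 5.6653136999449885 0.07486064151517939
rim c [0.53271812 0.02771437 0.06      ] plate [0.53354615 0.02779691 0.052     ] pipe 52.207473986831154
(array([-407.5, -237.2,   38.6]), 'yaw', np.float64(-0.9466), 'deg', np.float64(-54.23808730430906), 'q6', np.float64(-2.114446672194666))
[[-0.944  0.329 -0.   ]
 [ 0.329  0.944 -0.   ]
 [-0.    -0.    -1.   ]] [ 6.86469582e+01  1.51271801e+01  9.19136158e+01 -1.72921093e-03
  7.29768091e+01 -2.11444667e+00] 0.4
{'mtx': array([[305.87453514,   0.        , 257.91927846],
       [  0.        , 305.87453514, 191.30615246],
       [  0.        ,   0.        ,   1.        ]]), 'tool_from_camera': array([[ 4.05371886e-05, -9.64560749e-01, -2.63860873e-01,
         6.70733517e-02],
       [ 9.99999999e-01,  4.43355465e-05, -8.44058207e-06,
         2.30041564e-04],
       [ 1.98398702e-05, -2.63860873e-01,  9.64560750e-01,
        -1.46495032e-01],
       [ 0.00000000e+00,  0.00000000e+00,  0.00000000e+00,
         1.00000000e+00]])}
```

```bash
python3 -c "
from h import *
print(wanted([.5275,.279,.2],128.7))"
```

```text
(array([-406.1, -237.7,   38.6]), 'yaw', np.float64(0.5596), 'deg', np.float64(32.061910074104475), 'q6', np.float64(-2.114446672194666))
```

```bash
python3 -m jog '[{"grip":100,"delta_pos":[-406,-238,38],"yaw":0.56},{"grip":100,"delta_pos":[-406,-238,38],"yaw":0.56},{"grip":100,"delta_pos":[-406,-238,38],"yaw":0.56},{"grip":100,"delta_pos":[-406,-238,38],"yaw":0.56},{"grip":100,"delta_pos":[-406,-238,38],"yaw":0.56},{"grip":100,"delta_pos":[-406,-238,38],"yaw":0.56},{"grip":100,"delta_pos":[-406,-238,38],"yaw":0.56},{"grip":100,"delta_pos":[-406,-238,38],"yaw":0.56},{"grip":100,"delta_pos":[-406,-238,38],"yaw":0.56},{"grip":100,"delta_pos":[-406,-238,38],"yaw":0.56}]'
python3 -c "
from h import *
print(wanted([.5275,.279,.2],128.7))"
```

```text
t: 1.23
position: [0.4926, 0.3193, 0.2054]
tool_rot: [180.0, 0.0, 128.7]
wrist_force: [0.9, 0.8, -0.2]
opening: 1.004
(array([-53.3,   2.1,   5.4]), 'yaw', np.float64(-0.0004), 'deg', np.float64(-0.02091182431227878), 'q6', np.float64(-8.164196405589419))
```

```bash
python3 -m jog '[{"grip":100,"delta_pos":[-45,2,2],"yaw":0},{"grip":100,"delta_pos":[-45,2,2],"yaw":0},{"grip":100,"delta_pos":[-45,2,2],"yaw":0},{"grip":100,"delta_pos":[-45,2,2],"yaw":0},{"grip":100,"delta_pos":[-45,2,2],"yaw":0}]'
python3 - <<'E'
from h import *
import cv2
p,R,s=pose()
im=bot.read_camera('wrist');cv2.imwrite('pics/w1.png',im)
print(p,s['tool_rot'],wanted([.5275,.279,.2],128.7))
r=bot.landmark_of('cap','wrist');print([(x['xyz'],x['conf']) for x in r])
C=cam('wrist',p,R);print(proj([.5275,.279,.064],C),proj([.5275,.279,0],C))
E
```

```text
t: 1.65
position: [0.5204, 0.2881, 0.2033]
tool_rot: [180.0, -0.0, 128.7]
wrist_force: [-0.0, 0.2, 1.2]
opening: 0.999
[0.52042145 0.28807842 0.20327788] [ 1.79996161e+02 -3.52139071e-02  1.28728531e+02] (array([-11.9,  -0.2,   3.3]), 'yaw', np.float64(0.0014), 'deg', np.float64(0.07774241017575889), 'q6', np.float64(-12.204029074967481))
[([0.5306, 0.2826, 0.0], 0.9), ([0.5356, 0.0254, 0.0014], 0.36)]
[257.22236806 192.0127376 ] [257.30450405 177.51159493]
```

View pics/w1.png

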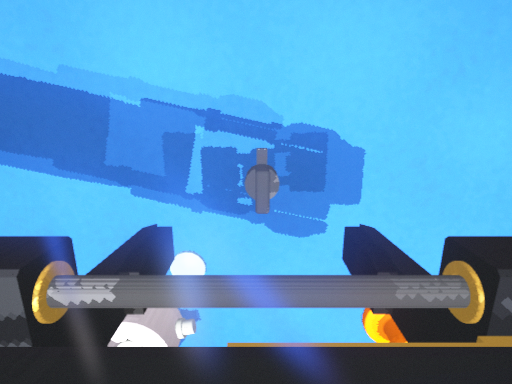

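The wrist view shows the bar upright at about (262,180), so its angle is right and it sits about 5 px to the side. I zoom in to measure that.

Run:
```python
import cv2
im=cv2.imread('pics/w1.png')
cv2.imwrite('pics/w1c.png',cv2.resize(im[140:220,222:302],None,fx=7,fy=7,interpolation=cv2.INTER_CUBIC))
```

```text
(no output)
```

View pics/w1c.png

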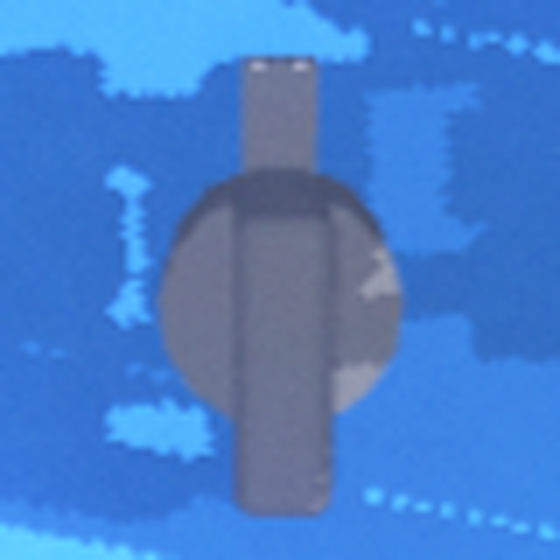

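Run:
```python
from h import *
p,R,s=pose();C=cam('wrist',p,R)
f=lambda x,y:((x+.5)/7-.5+222,(y+.5)/7-.5+140)
A=unproj(f(283,214),.064,C);B=unproj(f(283.5,515),.064,C);print((A+B)/2,ang(B,A),np.linalg.norm(A-B))
L=unproj(f(280,60),.007,C);M=(A+B)/2;print(L,np.linalg.norm((L-M)[:2]),ang(M[:2],L[:2]))
P=unproj(f(282,300),.028,C);print('plug',P)
print(p,wanted(list(M[:2])+[.03],128.4))
```

```text
[0.5309747  0.28222959 0.064     ] 129.09482360382833 0.04321762393914547
[0.50899809 0.3097828  0.007     ] 0.0352441525647959 128.57607480471518
plug [0.53065414 0.28310279 0.028     ]
[0.52018558 0.28844253 0.20329472] (array([-11.7,   4.5, 173.3]), 'yaw', np.float64(0.0069), 'deg', np.float64(0.39756488968995995), 'q6', np.float64(-12.207096571670489))
```

```bash
python3 -m jog '[{"grip":100,"delta_pos":[-12,4,30],"yaw":0},{"grip":100,"delta_pos":[-12,4,70],"yaw":0},{"grip":100,"delta_pos":[-12,4,90],"yaw":0},{"grip":100,"delta_pos":[-12,4,90],"yaw":0},{"grip":100,"delta_pos":[-12,4,90],"yaw":0}]'
python3 -c "
from h import *
print(wanted([.5309,.2825,.035],128.8),pose()[0])"
```

```text
t: 2.17
position: [0.53, 0.2808, 0.112]
tool_rot: [-179.8, -0.1, 128.8]
wrist_force: [0.3, -0.4, 1.2]
opening: 1.0
(array([ 0.7,  2. , 77. ]), 'yaw', np.float64(-0.0003), 'deg', np.float64(-0.019340888269098855), 'q6', np.float64(-13.255825883729077)) [0.53003526 0.28078734 0.11201053]
```

```bash
python3 -m jog '[{"grip":100,"delta_pos":[1,1,30],"yaw":0},{"grip":100,"delta_pos":[1,1,60],"yaw":0},{"grip":100,"delta_pos":[1,1,77],"yaw":0},{"grip":100,"delta_pos":[1,1,77],"yaw":0},{"grip":100,"delta_pos":[1,1,77],"yaw":0}]'
python3 -c "
from h import *
print(wanted([.5309,.2825,.035],128.8),pose()[0])"
```

```text
t: 2.58
position: [0.5325, 0.2825, 0.0376]
tool_rot: [179.9, 0.0, 128.7]
wrist_force: [0.1, 0.2, 1.1]
opening: 0.998
(array([ 1. , -1.3,  2.6]), 'yaw', np.float64(-0.0013), 'deg', np.float64(-0.07349915952922004), 'q6', np.float64(-13.146964798224166)) [0.53249533 0.28252912 0.03756399]
```

```bash
python3 -m jog '[{"grip":100,"delta_pos":[1,-1,1],"yaw":0},{"grip":0,"delta_pos":[1,-1,1],"yaw":0},{"grip":0,"delta_pos":[1,-1,1],"yaw":0},{"grip":0,"delta_pos":[1,-1,1],"yaw":0},{"grip":0,"delta_pos":[1,-1,1],"yaw":0},{"grip":0,"delta_pos":[1,-1,1],"yaw":0},{"grip":0,"delta_pos":[1,-1,1],"yaw":0},{"grip":0,"delta_pos":[1,-1,1],"yaw":0},{"grip":0,"delta_pos":[1,-1,1],"yaw":0},{"grip":0,"delta_pos":[1,-1,1],"yaw":0}]'
python3 -c "
from h import *
s=pose()[2];print(s['position'],s['opening'],s['wrist_force'])"
```

```text
t: 3.42
position: [0.5305, 0.2817, 0.035]
tool_rot: [-180.0, -0.0, 128.7]
wrist_force: [-0.2, -0.3, -0.6]
opening: 0.342
[0.53047387 0.28166833 0.03502853] 0.34196211228069295 [-0.19763631 -0.33764035 -0.59690955]
```

Still closing (34%).

```bash
python3 -m jog '[{"grip":0,"delta_pos":[0,0,0],"yaw":0},{"grip":0,"delta_pos":[0,0,0],"yaw":0},{"grip":0,"delta_pos":[0,0,0],"yaw":0},{"grip":0,"delta_pos":[0,0,0],"yaw":0},{"grip":0,"delta_pos":[0,0,0],"yaw":0},{"grip":0,"delta_pos":[0,0,0],"yaw":0}]'
python3 - <<'E'
from h import *
import cv2
p,R,s=pose();print(p,s['tool_rot'],s['opening'],s['wrist_force'])
im=bot.read_camera('wrist');cv2.imwrite('pics/w2.png',im)
print(wanted([.534,.028,.15],185))
E
```

```text
t: 3.92
position: [0.5305, 0.2817, 0.0351]
tool_rot: [-180.0, -0.0, 128.7]
wrist_force: [-0.7, 0.8, -1.8]
opening: 0.155
[0.53052285 0.28171402 0.03508088] [-1.79995713e+02 -4.15622695e-04  1.28675302e+02] 0.15479400912835223 [-0.66755973  0.78483766 -1.78912917]
(array([-200.3, -155.8, -114.9]), 'yaw', np.float64(-0.983), 'deg', np.float64(-56.32455923254845), 'q6', np.float64(-13.081366790997732))
```

View pics/w2.png

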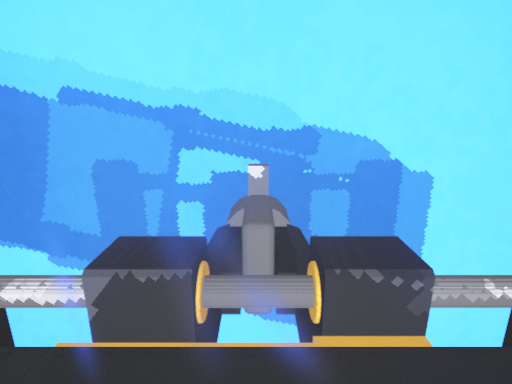

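```bash
python3 -m jog '[{"grip":0,"delta_pos":[0,0,-30],"yaw":0},{"grip":0,"delta_pos":[0,0,-70],"yaw":0},{"grip":0,"delta_pos":[0,0,-110],"yaw":0},{"grip":0,"delta_pos":[0,0,-140],"yaw":0},{"grip":0,"delta_pos":[0,0,-140],"yaw":0}]'
python3 -c "
from h import *
s=pose()[2];print(s['position'],s['opening'],s['wrist_force'])
print(wanted([.605,.028,.175],185))"
```

```text
t: 4.38
position: [0.5349, 0.2839, 0.1835]
tool_rot: [179.3, 0.2, 128.7]
wrist_force: [1.0, 0.3, -1.6]
opening: 0.158
[0.53486028 0.28385023 0.18351543] 0.15825884869746631 [ 1.0021118   0.34852943 -1.58032981]
(array([-243.6, -105.2,    7.9]), 'yaw', np.float64(-0.983), 'deg', np.float64(-56.32366691514645), 'q6', np.float64(-13.08007724733987))
```

```bash
python3 -m jog '[{"grip":0,"delta_pos":[-243,-105,0],"yaw":-0.983},{"grip":0,"delta_pos":[-243,-105,0],"yaw":-0.983},{"grip":0,"delta_pos":[-243,-105,0],"yaw":-0.983},{"grip":0,"delta_pos":[-243,-105,0],"yaw":-0.983},{"grip":0,"delta_pos":[-243,-105,0],"yaw":-0.983},{"grip":0,"delta_pos":[-243,-105,0],"yaw":-0.983},{"grip":0,"delta_pos":[-243,-105,0],"yaw":-0.983},{"grip":0,"delta_pos":[-243,-105,0],"yaw":-0.983},{"grip":0,"delta_pos":[-243,-105,0],"yaw":-0.983},{"grip":0,"delta_pos":[-243,-105,0],"yaw":-0.983}]'
python3 -m jog '[{"grip":0,"delta_pos":[0,0,0],"yaw":0},{"grip":0,"delta_pos":[0,0,0],"yaw":0},{"grip":0,"delta_pos":[0,0,0],"yaw":0}]'
python3 - <<'E'
from h import *
import cv2
p,R,s=pose();print(list(p),list(R.ravel()),s['tool_rot'],s['opening'])
im=bot.read_camera('wrist');cv2.imwrite('pics/w3.png',im)
r=bot.landmark_of('pot','wrist');print([(x['xyz'],x['conf']) for x in r])
np.savez('w3.npz',p=p,R=R)
C=cam('wrist',p,R);print(proj([.534,.028,.06],C))
E
```

```text
t: 5.22
position: [0.5995, 0.0254, 0.1734]
tool_rot: [180.0, -0.2, -175.1]
wrist_force: [-0.4, -0.0, -1.9]
opening: 0.158
t: 5.47
position: [0.6, 0.0269, 0.1746]
tool_rot: [180.0, -0.0, -175.0]
wrist_force: [0.0, 0.1, -1.8]
opening: 0.156
[np.float64(0.6000379855706228), np.float64(0.026877331265398458), np.float64(0.1746411473585105)] [np.float64(-0.9961950832283835), np.float64(-0.087147591998084), np.float64(-0.0008083071999560176), np.float64(-0.0871476232686669), np.float64(0.9961954084146927), np.float64(3.4793666821639806e-06), np.float64(0.0008049287027566927), np.float64(7.390817932863844e-05), np.float64(-0.9999996733136289)] [ 1.79995765e+02 -4.61190225e-02 -1.75000465e+02] 0.15603754301072487
[([0.5327, 0.0268, -0.001], 0.68)]
[266.27406962 109.43547302]
```

View pics/w3.png

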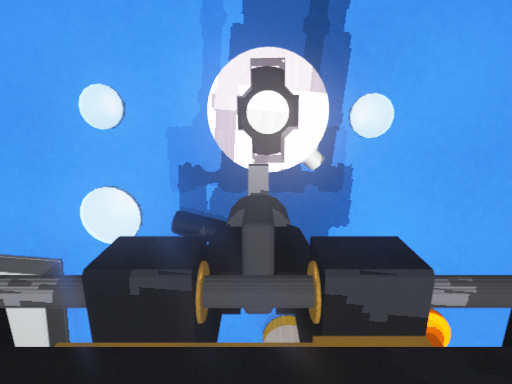

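Run:
```python
import cv2
im=cv2.imread('pics/w3.png')
cv2.imwrite('pics/w3c.png',cv2.resize(im[45:165,208:330],None,fx=5,fy=5,interpolation=cv2.INTER_CUBIC))
```

```text
(no output)
```

View pics/w3c.png

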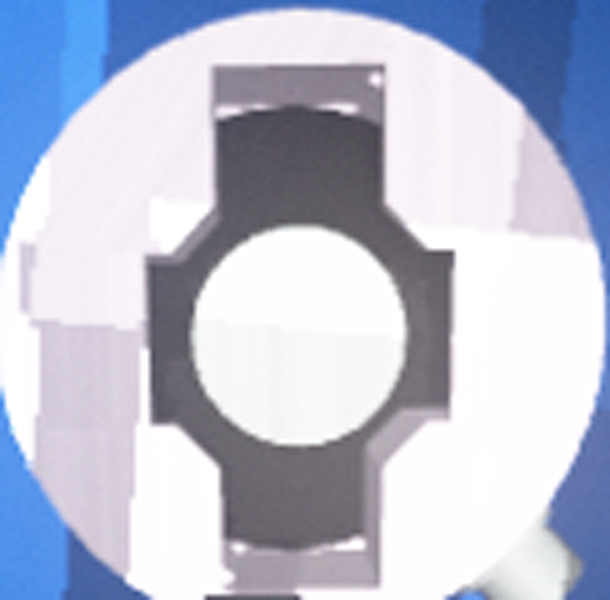

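Run:
```python
from h import *
d=np.load('w3.npz');C=cam('wrist',d['p'],d['R'])
f=lambda x,y:((x+.5)/5-.5+208,(y+.5)/5-.5+45)
Q=[unproj(f(*q),.06,C) for q in [(212,65),(385,65),(381,588),(222,588)]]
for q in Q: print(q.round(4))
t=(Q[0]+Q[1])/2;b=(Q[2]+Q[3])/2
print('c',(t+b)/2,'ang',ang(b,t),'len',np.linalg.norm(t-b),[np.linalg.norm(Q[0]-Q[1]),np.linalg.norm(Q[2]-Q[3])],[ang(Q[3],Q[0]),ang(Q[2],Q[1]),ang(Q[0],Q[1]),ang(Q[3],Q[2])])
# rim ellipse: left,right,top extremes
L,Rr,T=[unproj(f(*q),.06,C) for q in [(0,330),(605,330),(303,8)]]
print('rim',(L+Rr)/2,np.linalg.norm(L-Rr),T)
# plate
P=[unproj(f(*q),.052,C) for q in [(191,335),(408,335),(299,226),(299,446)]]
print('plate',(P[0]+P[1])/2,(P[2]+P[3])/2)
# held lug
lug=unproj((258.5,164.5),d['p'][2]-.035+.007,C);print('lug end rel tool',d['R'].T@(lug-d['p']))
```

```text
[0.4957 0.0114 0.06  ]
[0.4933 0.0387 0.06  ]
[0.5765 0.0472 0.06  ]
[0.5789 0.0199 0.06  ]
c [0.53607975 0.02930868 0.06      ] ang 5.8187687430116455 len 0.08357923086865143 [np.float64(0.02736232383434609), np.float64(0.027432696518301474)] [np.float64(5.794631389144456), np.float64(5.842906933566809), np.float64(94.99812941560398), np.float64(95.00628623068772)]
rim [0.53479363 0.02958525 0.06      ] 0.09990476076090676 [0.48620689 0.02498701 0.06      ]
plate [0.53570025 0.02941747 0.052     ] [0.53620242 0.02938056 0.052     ]
lug end rel tool [0.03533417 0.00035498 0.02802848]
```

```bash
python3 -c "
from h import *
print(wanted([.5355,.0292,.115],185.6))"
```

```text
(array([64.3,  7.9, 60. ]), 'yaw', np.float64(-0.0101), 'deg', np.float64(-0.5786773334349249), 'q6', np.float64(-94.82697576935696))
```

```bash
python3 -m jog '[{"grip":0,"delta_pos":[32,4,10],"yaw":-0.01},{"grip":0,"delta_pos":[64,8,30],"yaw":-0.01},{"grip":0,"delta_pos":[64,8,57],"yaw":-0.01},{"grip":0,"delta_pos":[64,8,57],"yaw":-0.01},{"grip":0,"delta_pos":[64,8,57],"yaw":-0.01},{"grip":0,"delta_pos":[64,8,57],"yaw":-0.01}]'
python3 - <<'E'
from h import *
import cv2
p,R,s=pose();print(p,s['tool_rot'],s['wrist_force'],wanted([.5355,.0292,.087],185.6))
im=bot.read_camera('wrist');cv2.imwrite('pics/w4.png',im)
E
```

```text
t: 6.07
position: [0.5378, 0.029, 0.1197]
tool_rot: [-180.0, 0.2, -174.4]
wrist_force: [0.6, -0.6, -1.6]
opening: 0.156
[0.53777848 0.02897822 0.11973359] [-1.79982454e+02  1.55320409e-01 -1.74414687e+02] [ 0.62628304 -0.63406409 -1.62899214] (array([ 2.3,  0.5, 32.7]), 'yaw', np.float64(-0.0003), 'deg', np.float64(-0.014734854150518117), 'q6', np.float64(-95.14642416888809))
```

View pics/w4.png

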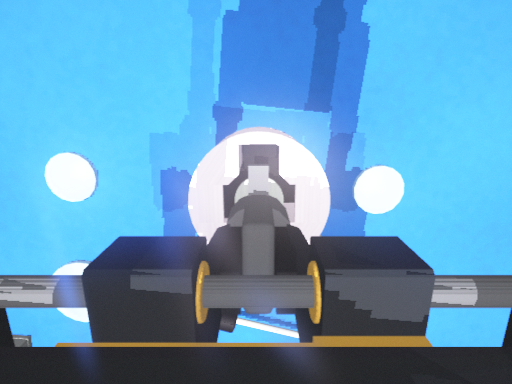

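The lug at (258,165) is centred in the slot at about (259,150). I lower it now.

```bash
python3 -m jog '[{"grip":0,"delta_pos":[1,0,10],"yaw":0},{"grip":0,"delta_pos":[1,0,20],"yaw":0},{"grip":0,"delta_pos":[1,0,30],"yaw":0},{"grip":0,"delta_pos":[1,0,30],"yaw":0},{"grip":0,"delta_pos":[1,0,30],"yaw":0}]'
python3 - <<'E'
from h import *
p,R,s=pose();print(p,s['tool_rot'],s['wrist_force'],wanted([.5355,.0292,.073],185.6))
E
```

```text
t: 6.53
position: [0.5345, 0.0287, 0.0874]
tool_rot: [180.0, -0.1, -174.4]
wrist_force: [-0.1, -0.2, -1.5]
opening: 0.159
[0.53448648 0.02866503 0.08735595] [ 1.79992135e+02 -1.07675959e-01 -1.74431960e+02] [-0.12534421 -0.1742686  -1.53708951] (array([-1.1,  0.4, 14.4]), 'yaw', np.float64(-0.0006), 'deg', np.float64(-0.031974989561518896), 'q6', np.float64(-95.16199492234797))
```

```bash
python3 -m jog '[{"grip":0,"delta_pos":[-1,0,4],"yaw":0},{"grip":0,"delta_pos":[-1,0,8],"yaw":0},{"grip":0,"delta_pos":[-1,0,11],"yaw":0},{"grip":0,"delta_pos":[-1,0,14],"yaw":0},{"grip":0,"delta_pos":[-1,0,14],"yaw":0},{"grip":0,"delta_pos":[-1,0,14],"yaw":0}]'
python3 - <<'E'
from h import *
import cv2
p,R,s=pose();print(p,s['tool_rot'],s['wrist_force'],s['opening'],wanted([.5355,.0292,.073],185.6))
im=bot.read_camera('wrist');cv2.imwrite('pics/w5.png',im)
im=bot.read_camera('scene');cv2.imwrite('pics/s5.png',cv2.resize(im[130:260,200:350],None,fx=4,fy=4,interpolation=cv2.INTER_CUBIC))
E
```

```text
t: 7.03
position: [0.5362, 0.0288, 0.075]
tool_rot: [-180.0, 0.0, -174.4]
wrist_force: [-3.4, 0.1, 7.5]
opening: 0.157
[0.53624234 0.02879639 0.07504544] [-1.79996697e+02  1.66525022e-02 -1.74430987e+02] [-3.3635791   0.06538816  7.50353801] 0.15746481356367656 (array([0.7, 0.5, 2. ]), 'yaw', np.float64(-0.0005), 'deg', np.float64(-0.030987965457370592), 'q6', np.float64(-95.15028510404582))
```

View pics/w5.png

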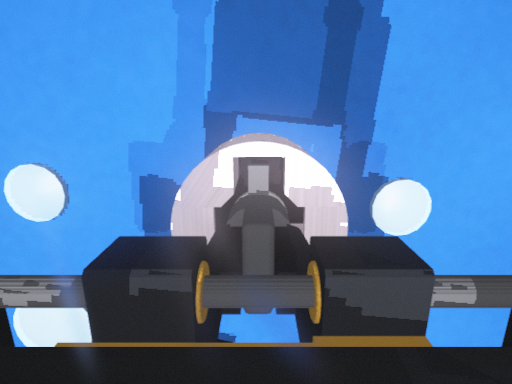

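View pics/s5.png

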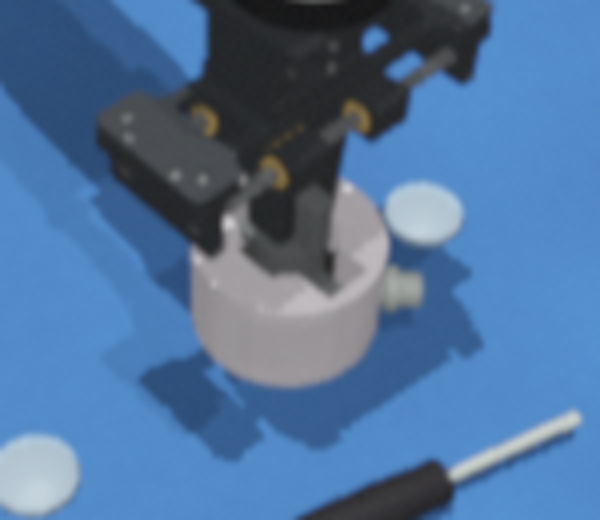

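```bash
python3 -m jog '[{"grip":0,"delta_pos":[0,0,2],"yaw":0},{"grip":0,"delta_pos":[0,0,3],"yaw":0},{"grip":0,"delta_pos":[0,0,3],"yaw":0}]'
python3 - <<'E'
from h import *
p,R,s=pose();print(p,s['wrist_force'])
E
```

```text
t: 7.38
position: [0.5363, 0.0288, 0.0723]
tool_rot: [-180.0, 0.0, -174.4]
wrist_force: [-3.5, 0.0, 10.7]
opening: 0.154
[0.53625406 0.02880854 0.0722573 ] [-3.53473194  0.04812479 10.6553052 ]
```

```bash
python3 -m jog '[{"grip":0,"delta_pos":[0,0,0],"yaw":0.1},{"grip":0,"delta_pos":[0,0,0],"yaw":0.2},{"grip":0,"delta_pos":[0,0,0],"yaw":0.3},{"grip":0,"delta_pos":[0,0,0],"yaw":0.4},{"grip":0,"delta_pos":[0,0,0],"yaw":0.5},{"grip":0,"delta_pos":[0,0,0],"yaw":0.6},{"grip":0,"delta_pos":[0,0,0],"yaw":0.7},{"grip":0,"delta_pos":[0,0,0],"yaw":0.8},{"grip":0,"delta_pos":[0,0,0],"yaw":0.8}]'
python3 - <<'E'
from h import *
p,R,s=pose();print(p,s['tool_rot'],s['wrist_force'],s['torque'],s['opening'])
E
```

```text
t: 8.13
position: [0.5385, 0.0285, 0.0734]
tool_rot: [179.8, 0.2, 139.5]
wrist_force: [-0.0, -0.8, 8.7]
opening: 0.152
[0.53849027 0.0284871  0.07342309] [179.83273356   0.24618308 139.50302145] [-0.01839495 -0.81553612  8.68284505] [-0.29424487  0.20203171 -0.08666484] 0.15245190924764376
```

```bash
python3 -m jog '[{"grip":0,"delta_pos":[0,0,0],"yaw":0.1},{"grip":0,"delta_pos":[0,0,0],"yaw":0.2},{"grip":0,"delta_pos":[0,0,0],"yaw":0.3},{"grip":0,"delta_pos":[0,0,0],"yaw":0.4},{"grip":0,"delta_pos":[0,0,0],"yaw":0.5},{"grip":0,"delta_pos":[0,0,0],"yaw":0.6},{"grip":0,"delta_pos":[0,0,0],"yaw":0.7},{"grip":0,"delta_pos":[0,0,0],"yaw":0.77},{"grip":0,"delta_pos":[0,0,0],"yaw":0.77},{"grip":0,"delta_pos":[0,0,0],"yaw":0.77}]'
python3 - <<'E'
from h import *
import cv2
p,R,s=pose();print(p,s['tool_rot'],s['wrist_force'],s['torque'],s['opening'],wanted([.536,.0293,.083],95.5))
im=bot.read_camera('wrist');cv2.imwrite('pics/w6.png',im)
E
```

```text
t: 8.97
position: [0.5385, 0.0284, 0.0734]
tool_rot: [179.7, 0.1, 95.6]
wrist_force: [-0.4, -1.6, 8.4]
opening: 0.157
[0.53850751 0.02842067 0.07342714] [1.79707333e+02 6.52883324e-02 9.56084024e+01] [-0.39061929 -1.61479998  8.38183577] [-0.32086446  0.29616811 -0.04542187] 0.15718917296169588 (array([ 1.1, -2.4, -9.6]), 'yaw', np.float64(0.0019), 'deg', np.float64(0.10873456742355359), 'q6', np.float64(-5.180449868720712))
```

View pics/w6.png

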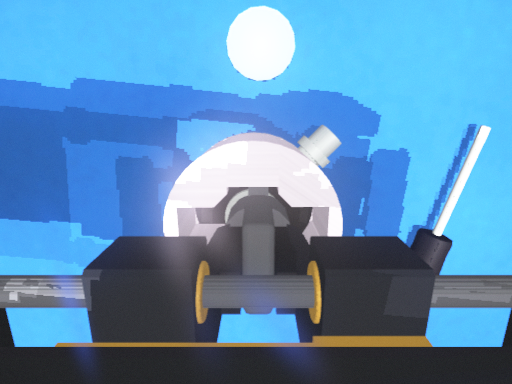

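```bash
python3 -m jog '[{"grip":0,"delta_pos":[0,-2,0],"yaw":0},{"grip":0,"delta_pos":[0,-2,-2],"yaw":0},{"grip":0,"delta_pos":[0,-2,-4],"yaw":0},{"grip":0,"delta_pos":[0,-2,-6],"yaw":0},{"grip":0,"delta_pos":[0,-2,-8],"yaw":0},{"grip":0,"delta_pos":[0,-2,-10],"yaw":0},{"grip":0,"delta_pos":[0,-2,-10],"yaw":0},{"grip":0,"delta_pos":[0,-2,-10],"yaw":0}]'
python3 - <<'E'
from h import *
p,R,s=pose();print(p,s['tool_rot'],s['wrist_force'],s['torque'],s['opening'])
E
```

```text
t: 9.68
position: [0.5354, 0.0286, 0.082]
tool_rot: [179.8, 0.0, 95.6]
wrist_force: [3.1, 0.2, 3.2]
opening: 0.154
[0.53539082 0.02863556 0.08200618] [1.79827250e+02 1.10600189e-02 9.56107722e+01] [3.13791414 0.22868585 3.17040606] [-0.09681022 -0.62614533  0.02689199] 0.15394317155990653
```

```bash
python3 -m jog '[{"grip":0,"delta_pos":[0,0,-1],"yaw":0},{"grip":0,"delta_pos":[0,0,-1],"yaw":0},{"grip":0,"delta_pos":[0,0,-1],"yaw":0}]'
python3 - <<'E'
from h import *
p,R,s=pose();print(p,s['tool_rot'],s['wrist_force'],s['torque'],s['opening'])
E
python3 -m jog '[{"grip":30,"delta_pos":[0,0,0],"yaw":0},{"grip":60,"delta_pos":[0,0,0],"yaw":0},{"grip":60,"delta_pos":[0,0,0],"yaw":0},{"grip":60,"delta_pos":[0,0,0],"yaw":0},{"grip":60,"delta_pos":[0,0,0],"yaw":0},{"grip":60,"delta_pos":[0,0,0],"yaw":0}]'
```

```text
t: 9.93
position: [0.5342, 0.0287, 0.0823]
tool_rot: [180.0, -0.0, 95.6]
wrist_force: [4.0, -0.3, 2.8]
opening: 0.153
[0.53422256 0.02867484 0.08226002] [ 1.79971096e+02 -1.58922554e-03  9.56152075e+01] [ 3.986929   -0.30386193  2.81397063] [-0.13231063 -0.58649553 -0.02727694] 0.1531846519993672
t: 10.43
position: [0.5333, 0.0286, 0.0817]
tool_rot: [-179.9, -0.0, 95.6]
wrist_force: [0.3, -0.3, 0.4]
opening: 0.584
```

Released. I retreat upwards and look.

```bash
python3 -m jog '[{"grip":60,"delta_pos":[0,0,-10],"yaw":0},{"grip":60,"delta_pos":[0,0,-30],"yaw":0},{"grip":60,"delta_pos":[0,0,-70],"yaw":0},{"grip":60,"delta_pos":[0,0,-110],"yaw":0},{"grip":60,"delta_pos":[-40,0,-120],"yaw":0},{"grip":60,"delta_pos":[-60,0,-120],"yaw":0},{"grip":60,"delta_pos":[-60,0,-120],"yaw":0},{"grip":60,"delta_pos":[-60,0,-120],"yaw":0}]'
python3 - <<'E'
from h import *
import cv2
p,R,s=pose();print(p,s['tool_rot']);np.savez('w7.npz',p=p,R=R)
im=bot.read_camera('wrist');cv2.imwrite('pics/w7.png',im)
print([(x['xyz'],x['conf']) for x in bot.landmark_of('cap','wrist')])
im=bot.read_camera('scene');cv2.imwrite('pics/s7.png',cv2.resize(im[130:260,200:350],None,fx=4,fy=4,interpolation=cv2.INTER_CUBIC))
print([(x['xyz'],x['conf']) for x in bot.landmark_of('cap','scene')])
C=cam('wrist',p,R);print(proj([.5358,.0294,.112],C))
E
```

```text
t: 11.1
position: [0.54, -0.0317, 0.2031]
tool_rot: [179.9, -0.0, 95.5]
wrist_force: [-0.4, 0.0, 0.7]
opening: 0.599
[ 0.53996504 -0.03165654  0.20309936] [ 1.79946016e+02 -1.51629087e-02  9.54891860e+01]
[([0.5345, 0.0306, 0.049], 0.57)]
[([0.5343, 0.023, 0.0491], 0.89)]
[259.28192228 116.47419562]
```

View pics/w7.png

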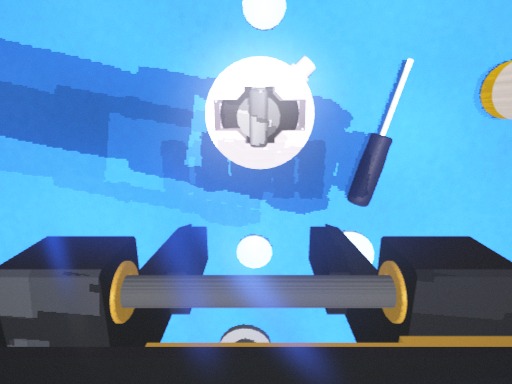

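View pics/s7.png

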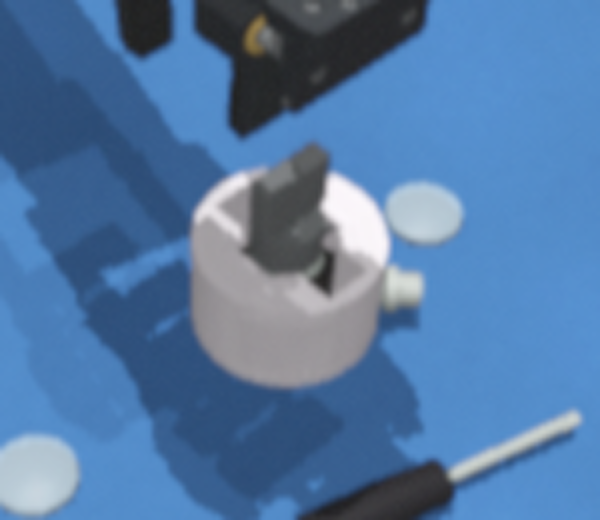

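Run:
```python
import cv2
im=cv2.imread('pics/w7.png')
cv2.imwrite('pics/w7c.png',cv2.resize(im[55:170,203:318],None,fx=5,fy=5,interpolation=cv2.INTER_CUBIC))
```

```text
(no output)
```

View pics/w7c.png

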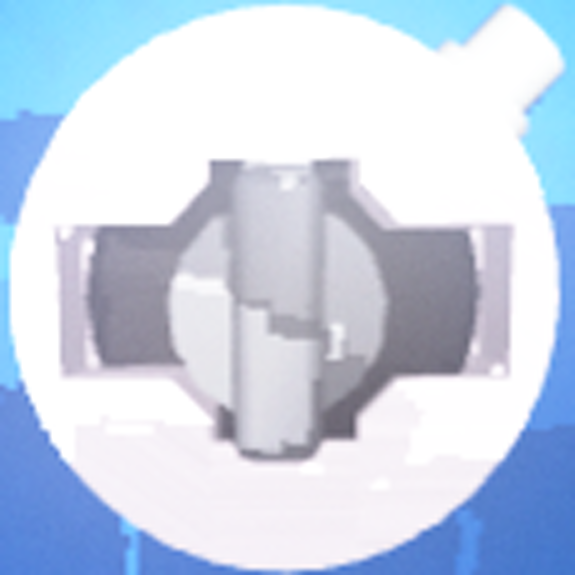

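Run:
```python
from h import *
d=np.load('w7.npz');C=cam('wrist',d['p'],d['R'])
f=lambda x,y:((x+.5)/5-.5+203,(y+.5)/5-.5+55)
g=lambda X:tuple(((proj(X,C)-[203,55]+.5)*5-.5).round(0))
Q=[unproj(f(*q),.06,C) for q in [(57,228),(514,226),(510,376),(62,376)]]
c=sum(Q)/4;ax=ang((Q[0]+Q[3])/2,(Q[1]+Q[2])/2);print('pot',c,ax)
for z in (.106,.112,.118):
    A=unproj(f(283,168),z,C);B=unproj(f(276,450),z,C);print(z,(A+B)/2,np.linalg.norm(A-B),ang(B,A))
```

```text
pot [0.53657703 0.02935514 0.06      ] 5.608816775687215
0.106 [0.53528067 0.02874668 0.106     ] 0.04244359101955056 94.05663600093905
0.112 [0.53524172 0.02891148 0.112     ] 0.04139823742858496 94.0566360009391
0.118 [0.53520278 0.02907628 0.118     ] 0.040352883837619355 94.056636000939
```

Run:
```python
from h import *
C=cam('scene')
g=lambda X:((proj(X,C)-[200,130]+.5)*4-.5).round(0)
a=np.radians(94.5);u=np.array([np.cos(a),np.sin(a)]);c=np.array([.5353,.0292])
print('rim ctr',g([.5358,.0294,.06]),'rim +y',g([.531,.0792,.06]),'rim -y',g([.540,-.0206,.06]))
for z in (.106,.112,.116):
  print(z,[g([*(c+k*.022*u),z]) for k in (1,-1)])
print([(x['xyz'],x['conf']) for x in bot.landmark_of('plain_cap','scene')])
bot.read_camera('top');print([(x['xyz'],x['conf']) for x in bot.landmark_of('cap','top')]);print(pose()[2]['t'])
```

```text
rim ctr [287. 240.] rim +y [355. 192.] rim -y [213. 290.]
0.106 [array([323., 156.]), array([257., 199.])]
0.112 [array([323., 147.]), array([257., 190.])]
0.116 [array([324., 141.]), array([257., 185.])]
[([0.5474, -0.2808, 0.0005], 0.72)]
[([0.5335, 0.0284, 0.0492], 0.48)]
11.45
```

```bash
python3 -c "
from cell import bot
print(bot.finish_job())"
```

```text
the job is handed in; nothing more can be done
None
```

I closed the pot with the bayonet cap and handed the job in at about 11.5 s of the 48 s allowed. I picked the cap up by its bar and lowered the lugs through the slots. I then pushed it about 14 mm down against the spring (net force about 12 N), turned it 90° clockwise and let it rise into the seat. The gripper was then opened and the arm moved clear.

**Angle:** the bar measures about 88.5° from the slots, inside the 13° play. It sits within about 1.5 mm of the pot's centre.

**Height:** all three networks put the cap's origin at about 49 mm (48 is locked). The scene picture also fits the bar's top at about 112 mm, as it should be when locked. The networks' sideways positions differed by up to 7 mm, so I relied on the wrist picture for the position.

**Less certain:** the bar length measured in the last wrist picture was 41–42 mm instead of 44. That made it too coarse to check the height, and I did no mechanical pull test.

**Plain cap:** I did not touch it. The scene camera put it about 5 mm from the first reading, which is about that network's error.

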